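# Set the coin mechanism's selector collar and shut its lid

## Task

Set the open coin mechanism for the large tokens: slide the orange collar along its bar until the white band round its middle is level with the red pointer (not the blue one), and let go of it. Then swing the lid gently shut over it, without disturbing the other things on the counter.

Things in the scene. Friction and masses are not known exactly. Their poses are not given: they have to be found in the camera images.
- coin_mech: Grey enamel coin mechanism, fixed: an open-topped housing 170 mm (its x) by 290 mm (its y) by 85 mm high, walls and floor 5 mm. Origin at the centre of its underside, z up. The lid is hinged along the +x long wall. A white scale rail (top 50 mm up) with two pointers stands inside on the -x side; a dark chute (top 35 mm up) on the +x side.
- bar_mid (a point): Middle of the fixed steel bar, on its axis: 14 mm in diameter, it runs the whole inside length along the housing's y, straight above the housing's origin, its axis 45 mm and its top 52 mm above the housing's underside. Axes parallel to the housing's.
- collar_band (a point): Middle of the orange plastic collar, on the bar's axis: a cylinder 56 mm across, 60 mm long along the bar, with a 4 mm white band round its middle; its top is 73 mm above the housing's underside. It slides along the housing's y only, up to 68 mm either side of bar_mid, against about 2 N of friction, and stays where left. It starts within 12 mm of bar_mid, with free bar beyond both ends.
- red_pointer: Red pointer, fixed beside the bar: a post 20 mm (housing x) by 12 mm (housing y), top 77 mm above the housing's underside, with a 5 mm wide nib towards the collar. Axes parallel to the housing's. Origin at its foot, on its middle plane, 48 mm to the -x side of the bar; nib tip 35 mm from the bar's axis. The collar is set when its band's centre has the same housing y as this origin.
- blue_pointer: Blue pointer, of the same shape, at the other setting, on the other side of the housing's middle from the red one. Not to be used; red and blue may change places.
- coin_lid (a joint): Angle of the lid in rad: 0 shut flat on the housing, about 1.6 to 1.85 at the start (standing open, a little past upright, leaning away from the housing), stop at 1.9. A stiff hinge: it stays where it is left and takes 2 to 4 N at its free edge to move.
- lid_hinge (a point): Middle of the lid's hinge line, at the top of the housing's +x wall, 85 mm above the housing's underside. The hinge line runs along the housing's y.
- lid_edge (a point): Middle of the lid's free edge, on its outer face (upper face when shut). The lid is a flat grey plate 170 mm from hinge to free edge, 290 mm along the hinge, 6 mm thick, no handle, with a thin steel slot plate (raised 3 mm) 35 to 85 mm from the hinge on its outer face. Shut, its outer face is 91 mm above the housing's underside.
- token0: Nickel token, 40 mm across, 5 mm thick, loose on the counter next to the housing's -x wall; origin at the centre of its underside. Leave alone.
- token1: Second token, the same.
- token2: Third token, the same.
- spanner: Red steel spanner 190 mm long, loose on the counter; leave alone.
- faceplate: Steel lock faceplate 60 x 160 x 5 mm, loose; leave alone.
- gauge_block: Squat aluminium pin gauge block 70 x 110 x 35 mm, loose; leave alone.

How it is judged:
On the way, in this order (a step that is already met when the one before it is completed fails the run):
1. with the lid still open, the collar's white band is level with the red pointer (within 5 mm along the bar) and the collar is let go (y of collar_band in the frame of red_pointer between -0.005 and 0.005 m and contact force between the fingers and collar below 0.1 N and value of joint coin_lid above 0.5 rad), for 0.2 s.
2. the lid is shut (value of joint coin_lid below 0.06 rad), for 0.2 s.
At the end, for the whole second after the job is handed in: The collar's white band is within 5 mm of the red pointer's middle along the bar, and the lid is shut (within 0.06 rad, about 10 mm at its free edge) (y of collar_band in the frame of red_pointer between -0.005 and 0.005 m and value of joint coin_lid below 0.06 rad); the robot touches nothing.
It fails at once if the lid is slammed (turning shut faster than 4 rad/s) (velocity of joint coin_lid below -4 rad/s).
It fails at once if a token, the spanner, the faceplate or the gauge block is moved more than 15 mm (distance of any of token0, token1, token2, spanner, faceplate, gauge_block from where it was at the start of the episode above 0.015 m).
It also fails if it takes over 48 s, if anything falls off the work surface, if the arm or the gripper's body presses on something with over 40 N, if the wrist force passes 120 N, or if a joint passes its speed limit or range.

## Robot

A 6-joint arm with a two-finger parallel gripper is mounted at the origin on the work surface. World frame = base frame: x ahead of the robot, y to its left, z up, the work surface at z = 0. Lengths are in m, angles in rad, forces in N, time in s.
With the tool pointing down it reaches from about 0.325 to 0.775 m from the base axis. Payload 9.3 kg.
Tool frame: the origin (TCP) lies on the mounting face of the last link; the fingertips stand 173 mm ahead of it and the grasp point (between the pads) lies 155 mm ahead of it; z points along the fingers, y is the line along which they close (so a half turn about z gives the same grasp; the last joint's range is limited). The gripper opens to 85 mm and grips with 20 to 120 N. Pads are 22 mm wide; open, the fingers measure 114 mm over their backs; the gripper's body (76 mm by 85 mm) begins 54 mm behind the grasp point. The pads swing forward as they close: fully open they stand 13 mm farther back than shut.
Start: joints at [0.953, 0.259, 0.021, 1.334, 0, 1.418], TCP at [0.247, 0.492, 0.405] pointing down, gripper open.
Joint ranges: [-3.04, 3.04], [-0.91, 1.82], [-1.04, 1.36], [-1.92, 1.95], [-1.52, 1.45], [-3.14, 3.14]. Speed limits (rad/s): [2.22, 2.22, 2.79, 3.14, 3.14, 3.14].

## Interface

Orientations are given as a unit quaternion [w, x, y, z].
In Python, from rig import arm, cams, ticket gives the robot as it stands.
- The arm moves only by the tool arm_command, never from a script. Its argument "deltas" is a list of rows, each a list of 7 numbers: the shift along the tool's x, y, z in units of 0.3 m (1.0 is 0.3 m), then the turn, a rotation vector about the tool's x, y, z in units of pi/2 rad (1.0 is pi/2 rad), then the opening, from -1 (shut) to 1 (fully open), so that 0 is half open. A call has 1 to 12 rows; each row shifts and turns the commanded pose from where the row before left it, along the tool's axes as they then stand; what a row does not reach is not made up. A row lasts 1/10 s, in which the tool goes at most 50 mm and 8.59 degrees, less where a joint would pass 70% of its speed; a pose out of reach is approached as far as the arm can. A call with a number of a shift or a turn outside -1 to 1 is refused whole. A call with a gripper value outside its range is refused whole. The fingers move at their own pace and stop on an object; "newtons" is the grip in N (left out, the last holds). Time passes only in rows, so rows that do not move let the fingers close. It gives the time, the measured TCP pose, the force, the opening and the grip force at its end, in the units of the state.
- arm.read_state(): the state, without advancing time (a new reading comes with each control period).
- cams.snapshot(name): name is "scene" or "top" or "wrist"; returns a dict with "frame" (480x640x3 uint8, red, green, blue), "fov_y" (degrees; the focal length in pixels is half the picture's height over the tangent of half this angle, whatever the lens; pixels are square), "cx", "cy" (the principal point, pixels), "rvec" (rotation vector, rad) and "tvec" (3), from world to camera coordinates, as OpenCV has them. Camera axes: x right, y down, z forward; pixel columns grow to the right and rows downward; lengths in m; the calibration is good to about 2 mm. A picture is of the moment at which its call begins. There is no depth.
- ticket.sign_off(): hands the job in; it is judged then, once.
Trained networks look in a picture, given as the dict that the camera call returned (one of the last four; its "shot" number tells which), for a name from the list of things; names that differ only in an ending like _2 or _b are one class to them, and where a whole thing is asked for, a point or a joint stands for the part that bears it (a point fixed in the world has none). Each returns a list of dicts, best first, with "conf" (0 to 1); they miss things now and then, are a little off and sometimes report something else, mostly with a low value. They report only what shows in the picture. A call takes as long as a camera call.
- cams.search_frame(query, picture): "at" ([x, y, z] in m, in world coordinates, good to about 4 mm: the middle of the surface that is visible of it).
- cams.silhouettes(query, picture): "pixels" (480x640 bool, what is visible of it).
- cams.landmark_of(query, picture): "at" ([x, y, z] in m, in world coordinates, good to about 4 mm: a listed point, or the origin of a listed thing).
The state is a dict: "clock": time; "qpos": joint angles; "qvel": joint speeds; "tau": joint torques, N m; "ee_pos": TCP position; "orientation": TCP orientation; "force": force on the tool from outside, world axes, zero at the start; "ft_torque": the same for the moment, N m; "opening": opening from 0.0 (shut) to 1.0 (fully open); "grasp_force": force on a finger pad.
Only numpy, scipy, OpenCV 4.12 (cv2) and the standard library are available. Lean on these libraries where they do the work, as an engineer would, in place of code of your own. Each camera call takes 0.05 s, during which the arm holds its last target. There are 200 camera calls.

## Working session

There is one attempt and no reset: what is moved stays moved. The work goes in short steps, Python scripts to look and compute and a tool call to move; the robot and the scene stay as the last step left them, time stands still between calls to the robot, and variables do not carry over. Pictures are saved under pics/ and viewed, at most 10 in all, crops included, and the job is handed in when it is done.

Besides the shell and the picture viewer there is one more tool, called after ">>>" as name([rows], argument=value, ...), one row to a line, values as JSON. arm_command: Moves the arm, as the interface text tells. Shifts and turns lie within -1 to 1; 1 stands for 0.3 m of shift or pi/2 rad of turn. Its arguments: {"type":"object","properties":{"deltas":{"type":"array"},"newtons":{"type":"number"}},"required":["deltas"]}

```bash
mkdir -p pics
cat > look.py <<'E'
import numpy as np,cv2
from rig import arm,cams,ticket
def snap(name,fn=None):
    p=cams.snapshot(name)
    if fn: cv2.imwrite('pics/'+fn,cv2.cvtColor(p['frame'],cv2.COLOR_RGB2BGR))
    return p
def lm(q,p):
    r=cams.landmark_of(q,p)
    return [(np.round(d['at'],4).tolist(),round(d['conf'],2)) for d in r[:2]]
def cam(p):
    f=240/np.tan(np.radians(p['fov_y'])/2);R=cv2.Rodrigues(np.array(p['rvec'],float))[0]
    return np.array([[f,0,p['cx']],[0,f,p['cy']],[0,0,1]]),R,np.array(p['tvec'],float)
def ray(p,u,v,z):
    K,R,t=cam(p);c=-R.T@t;d=R.T@np.linalg.solve(K,[u,v,1.]);return c+d*(z-c[2])/d[2]
def proj(p,X):
    K,R,t=cam(p);q=K@(R@np.array(X)+t);return q[:2]/q[2]
E
python3 - <<'E'
from look import *
for c in('top','scene'):
    p=snap(c,c+'0.png');print(c,{k:p[k] for k in p if k!='frame'})
    for q in 'coin_mech bar_mid collar_band red_pointer blue_pointer lid_hinge lid_edge token0 spanner faceplate gauge_block'.split(): print(q,lm(q,p))
print(arm.read_state())
E
```

```text
top {'fov_y': 56.56123003643785, 'cx': 329.6360829143965, 'cy': 243.6260141303266, 'rvec': array([ 2.1140493 , -2.14573907,  0.23496587]), 'tvec': array([-0.0298459 ,  0.58782756,  1.04457363]), 'shot': 1}
coin_mech [([0.63, 0.0578, -0.0005], 0.8), ([0.4506, 0.3295, 0.0019], 0.5)]
bar_mid [([0.6233, 0.0632, 0.0458], 0.75)]
collar_band [([0.6292, 0.063, 0.0452], 0.57)]
red_pointer [([0.6508, 0.0004, 0.0082], 0.45), ([0.6256, 0.0617, 0.0444], 0.17)]
blue_pointer [([0.685, 0.0746, 0.006], 0.38)]
lid_hinge [([0.5514, 0.0914, 0.0843], 0.89), ([0.7583, 0.0138, -0.0022], 0.62)]
lid_edge [([0.5233, 0.1104, 0.254], 0.79), ([0.7608, 0.0131, -0.0016], 0.38)]
token0 [([0.7805, 0.0969, -0.0005], 0.67), ([0.7644, 0.014, -0.0027], 0.62)]
spanner [([0.4501, 0.33, 0.0015], 0.92)]
faceplate [([0.6645, 0.3831, -0.0005], 0.58)]
gauge_block [([0.5911, -0.4368, 0.0012], 0.9)]
scene {'fov_y': 46.728311946688436, 'cx': 321.9965994052182, 'cy': 241.6265020001818, 'rvec': array([ 0.78063144,  2.41582987, -1.27428148]), 'tvec': array([ 0.4828474 , -0.10440194,  1.50931594]), 'shot': 2}
coin_mech [([0.6282, 0.0
[... 642 characters left out ...]
0.6491, -0.0032, 0.0056], 0.27)]
{'clock': 1.2, 'qpos': array([9.53414879e-01, 2.58605976e-01, 2.15092240e-02, 1.33367043e+00,
       7.61058812e-06, 1.41819542e+00]), 'qvel': array([0.00175668, 0.00038519, 0.00132722, 0.00144333, 0.00129122,
       0.00032041]), 'tau': array([-6.78892084e-04, -5.55401087e+01,  3.44737852e+01,  1.54171925e-03,
       -3.00131805e-04,  6.23815299e-05]), 'ee_pos': array([0.24653345, 0.49166111, 0.40467911]), 'orientation': array([1.94513713e-06, 2.30304194e-01, 9.73118686e-01, 1.49328617e-05]), 'force': array([-0.33922184, -0.03725667,  0.10669519]), 'ft_torque': array([-0.05525074,  0.0327389 ,  0.02648901]), 'grasp_force': 0.0, 'opening': 0.9931706053373117}
```

View pics/top0.png

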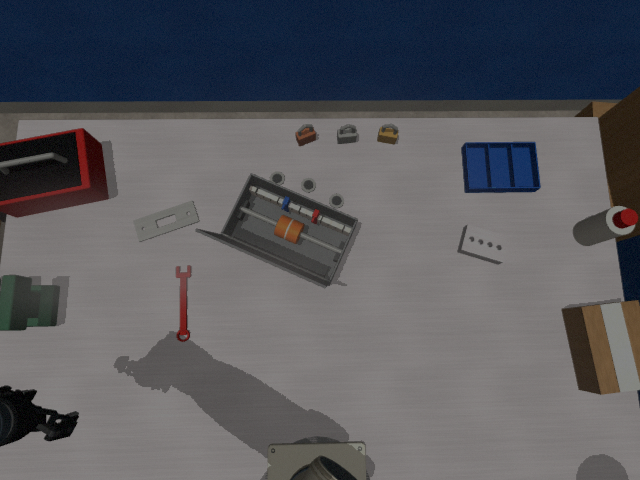

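View pics/scene0.png

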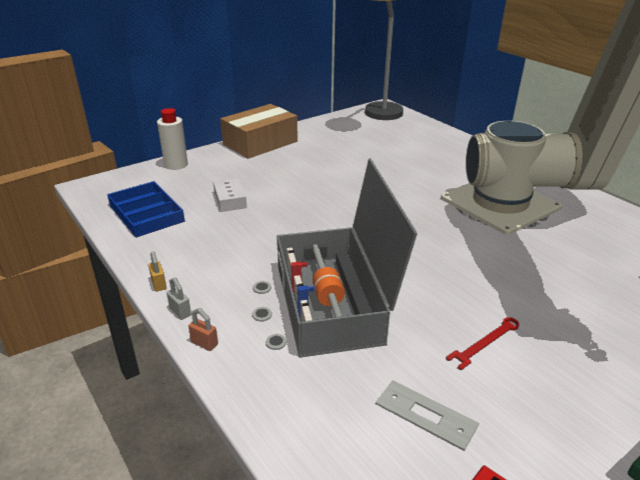

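The top view shows the housing at about (290,230), with the orange collar at (289,229), red pointer at (315,216), blue pointer at (286,203) and the three tokens at (278,178), (309,185) and (337,200). In the scene view the lid stands open on the robot side, and the collar has to slide towards the far/red end. I'll hover over it now, with the tips above the lid edge.

>>> arm_command([
  [-0.145,-0.065,-0.018,0,0,-0.003,1],
  [-0.145,-0.065,-0.018,0,0,-0.003,1],
  [-0.145,-0.065,-0.018,0,0,-0.003,1],
  [-0.145,-0.065,-0.018,0,0,-0.003,1],
  [-0.145,-0.065,-0.018,0,0,-0.003,1],
  [-0.145,-0.065,-0.018,0,0,-0.003,1],
  [-0.145,-0.065,-0.018,0,0,-0.003,1],
  [-0.145,-0.065,-0.018,0,0,-0.003,1],
  [-0.145,-0.065,-0.018,0,0,-0.003,1],
  [-0.145,-0.065,-0.018,0,0,-0.003,1],
  [-0.145,-0.065,-0.018,0,0,-0.003,1],
  [-0.145,-0.065,-0.018,0,0,-0.003,1],
])

```text
clock: 2.4
ee_pos: [0.6205, 0.0563, 0.4698]
orientation: [0.0, 0.203, 0.979, 0.0]
force: [0.6, -0.0, 0.6]
opening: 0.998
grasp_force: 0.0
```

Run:
```python
from look import *
for c in('wrist','scene'):
    p=snap(c,c+'1.png');print(c,p['rvec'],p['tvec'],p['fov_y'])
    if c=='wrist':
        for q in 'coin_mech bar_mid collar_band red_pointer blue_pointer lid_hinge lid_edge'.split(): print(q,lm(q,p))
s=arm.read_state();print(s['clock'],s['ee_pos'],s['orientation'],s['qpos'])
```

```text
wrist [-2.41848067 -1.58936529 -0.22891272] [-0.29699881 -0.57953601  0.28711285] 71.69312308835634
coin_mech [([0.634, 0.06, 0.0014], 0.6)]
bar_mid [([0.6297, 0.0594, 0.0446], 0.92), ([0.5525, 0.0918, 0.0832], 0.21)]
collar_band [([0.6315, 0.0598, 0.0438], 0.68)]
red_pointer [([0.6525, -0.0034, 0.0033], 0.79), ([0.5209, 0.1091, 0.255], 0.6)]
blue_pointer [([0.6861, 0.0746, 0.0056], 0.81), ([0.6312, 0.0613, 0.0432], 0.72)]
lid_hinge [([0.5521, 0.0909, 0.0839], 0.83)]
lid_edge [([0.5231, 0.1102, 0.2547], 0.88)]
scene [ 0.78063144  2.41582987 -1.27428148] [ 0.4828474  -0.10440194  1.50931594] 46.728311946688436
2.85 [0.61880876 0.0591887  0.46998269] [2.48414090e-04 2.01962285e-01 9.79393264e-01 8.51844472e-05] [-3.95510402e-02  3.80528722e-01  3.63717048e-01  1.55346669e+00
  8.70662253e-05  3.67171157e-01]
```

View pics/wrist1.png

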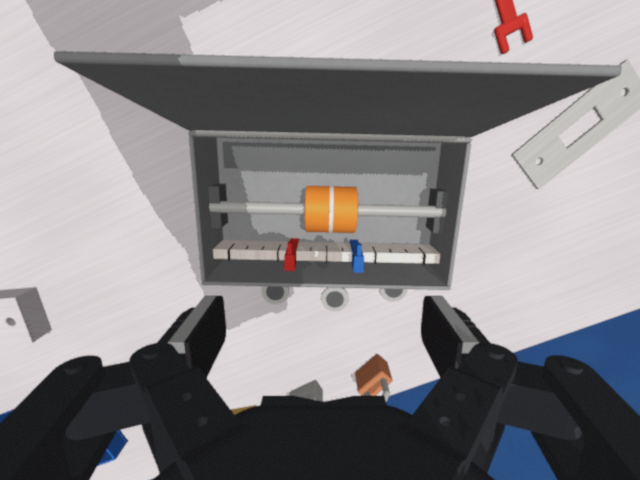

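View pics/scene1.png

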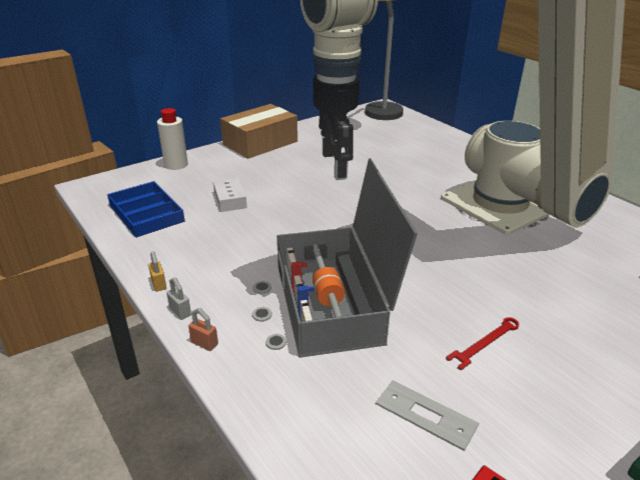

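The wrist view shows the collar with its band at (331,209), the red pointer at (291,254) and the blue at (357,256). The tips clear the lid edge in the scene view. I'll fit the housing pose from an enlarged crop.

Run:
```python
import cv2
i=cv2.imread('pics/wrist1.png')[120:300,180:480]
cv2.imwrite('pics/crop1.png',cv2.resize(i,None,fx=2.6,fy=2.6,interpolation=cv2.INTER_CUBIC))
```

```text
(no output)
```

View pics/crop1.png

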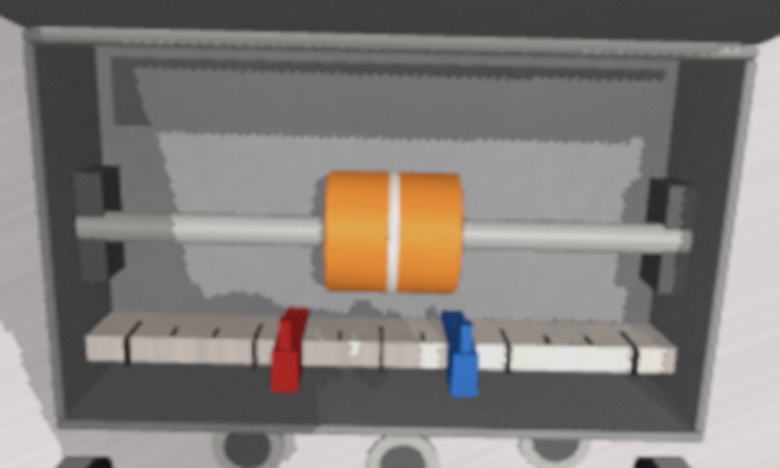

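```bash
cat > fit.py <<'E'
from look import *
from scipy.optimize import least_squares
E
python3 - <<'E'
from look import *
from scipy.optimize import least_squares
p=snap('wrist')
K,R,t=cam(p);print('cam at',-R.T@t)
px=lambda a:np.array(a)/2.6+[180,120]-.5
obs=[px(a) for a in [(60,430),(703,437),(752,50),(286,368),(464,372),(394,232)]]
def X(v):
    x,y,w,r,b,c=v;L=[(-85,145,85),(-85,-145,85),(85,-145,85),(-48,r*1e3,77),(-48,b*1e3,77),(0,c*1e3,73)]
    h=np.array([np.cos(w),np.sin(w)]);n=np.array([-h[1],h[0]])
    return [np.r_[np.array([x,y])+a/1e3*h+d/1e3*n,z/1e3] for a,d,z in L]
f=lambda v:np.concatenate([proj(p,q)-o for q,o in zip(X(v),obs)])
s=least_squares(f,[.629,.06,2.74,.05,-.035,0]);x,y,w,r,b,c=s.x
print(s.x.round(4),np.degrees(w),s.fun.round(1))
hx=np.array([np.cos(w),np.sin(w)]);hy=np.array([-hx[1],hx[0]]);o=np.array([x,y])
print('hx',hx,'hy',hy,'collar',o+c*hy,'goal',o+r*hy)
for q in((.6516,-.0014),(.6868,.074),(.5518,.092),(.5224,.1089)): print((np.array(q)-o)@hx,(np.array(q)-o)@hy)
E
```

```text
cam at [0.55209929 0.0868718  0.43908689]
[ 0.6259  0.0594  2.7244  0.042  -0.037  -0.005 ] 156.09781236361025 [-2.   3.   0.4  2.7  1.4 -1.4  0.  -4.7  0.1 -5.5 -0.1  6.5]
hx [-0.91423849  0.40517649] hy [-0.40517649 -0.91423849] collar [0.62797291 0.0640305 ] goal [0.60892371 0.02104797]
-0.048111697519137575 0.045207730572646806
-0.049742584564655065 -0.037988063836955195
0.0809727878935907 0.0002544701154659594
0.11469888212149534 -0.0032839713677998775
```

>>> arm_command([
  [-0.018,0.013,0.05,0,0,0,1],
  [-0.018,0.013,0.11,0,0,0,1],
  [0,0,0.11,0,0,0,1],
  [0,0,0.11,0,0,0,1],
  [0,0,0.11,0,0,0,1],
  [0,0,0.11,0,0,0,1],
  [0,0,0.06,0,0,0,1],
  [0,0,0,0,0,0,1],
])

```text
clock: 3.7
ee_pos: [0.6315, 0.0617, 0.2691]
orientation: [-0.002, 0.202, 0.979, -0.0]
force: [0.1, 0.2, -0.1]
opening: 0.998
grasp_force: 0.0
```

Run:
```python
from look import *
p=snap('wrist','w2.png')
for q in 'bar_mid collar_band red_pointer'.split(): print(q,lm(q,p))
p=snap('scene','s2.png')
s=arm.read_state();print(s['clock'],s['ee_pos'],s['orientation'],s['force'])
```

```text
bar_mid [([0.6265, 0.0585, 0.0446], 0.78)]
collar_band [([0.6316, 0.0649, 0.0464], 0.61)]
red_pointer [([0.6555, -0.0046, 0.0021], 0.56)]
3.95 [0.63288333 0.06114597 0.27320095] [1.31741672e-03 2.02544095e-01 9.79272235e-01 2.10864729e-04] [-0.10876357  0.34280166 -0.61510866]
```

View pics/w2.png

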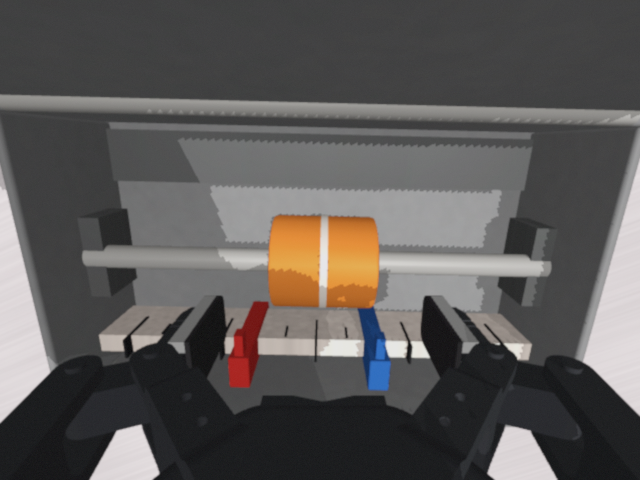

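The band, at (324,260), is midway between the fingers at (208,330) and (440,330). Next I go down and grip.

>>> arm_command([
  [0,0,0.05,0,0,0,1],
  [0,0,0.05,0,0,0,1],
  [0,0,0.04,0,0,0,1],
  [0,0,0,0,0,0,1],
  [0,0,0,0,0,0,0.2],
  [0,0,0,0,0,0,0.2],
  [0,0,0,0,0,0,0.2],
  [0,0,0,0,0,0,0.2],
  [0,0,0,0,0,0,0.2],
  [0,0,0,0,0,0,0.2],
], newtons=20)

```text
clock: 4.95
ee_pos: [0.6328, 0.0609, 0.2306]
orientation: [0.001, 0.203, 0.979, 0.0]
force: [-0.9, -0.2, 5.8]
opening: 0.701
grasp_force: 21.8
```

>>> arm_command([
  [0,-0.026,0,0,0,0,0.2],
  [0,-0.026,0,0,0,0,0.2],
  [0,-0.026,0,0,0,0,0.2],
  [0,-0.026,0,0,0,0,0.2],
  [0,-0.026,0,0,0,0,0.2],
  [0,-0.026,0,0,0,0,0.2],
  [0,0,0,0,0,0,0.2],
  [0,0,0,0,0,0,0.2],
])

```text
clock: 5.75
ee_pos: [0.6134, 0.0179, 0.2306]
orientation: [-0.0, 0.203, 0.979, -0.0]
force: [-5.7, -0.2, 9.1]
opening: 0.701
grasp_force: 22.1
```

Run:
```python
from look import *
hy=np.array([-.405,-.914])
for c in('wrist','top'):
    p=snap(c,c+'3.png')
    a,b=lm('collar_band',p),lm('red_pointer',p);print(a,b)
    if a and b: print('off hy mm',1e3*(np.array(a[0][0])-b[0][0])[:2]@hy)
s=arm.read_state();print(s['clock'],s['ee_pos'],s['force'],s['grasp_force'],s['opening'])
```

```text
[([0.6104, 0.0208, 0.0437], 0.72)] []
[] []
6.05 [0.61350617 0.0180518  0.23055731] [-6.23383471  0.30234336  9.74661728] 22.093234956264496 0.697123224791136
```

View pics/wrist3.png

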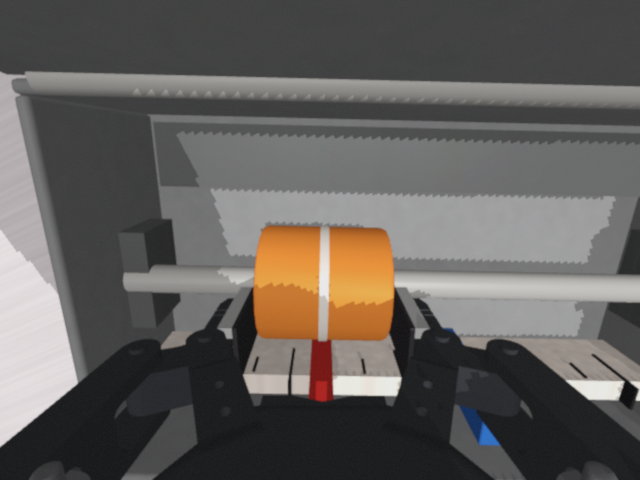

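The band (324,285) lines up with the red pointer (322,370) to about 1 mm. I'll release and rise.

>>> arm_command([
  [0,0,0,0,0,0,1],
  [0,0,0,0,0,0,1],
  [0,0,0,0,0,0,1],
  [0,0,0,0,0,0,1],
  [0,0,0,0,0,0,1],
  [0,0,-0.06,0,0,0,1],
  [0,0,-0.1,0,0,0,1],
  [0,0,-0.12,0,0,0,1],
  [0,0,-0.14,0,0,0,1],
  [0,0,-0.14,0,0,0,1],
  [0,0,-0.14,0,0,0,1],
  [0,0,-0.1,0,0,0,1],
])

```text
clock: 7.25
ee_pos: [0.6136, 0.0181, 0.4726]
orientation: [0.001, 0.203, 0.979, 0.0]
force: [0.9, 0.2, -0.3]
opening: 1.002
grasp_force: 0.0
```

Run:
```python
from look import *
hy=np.array([-.405,-.914]);hx=np.array([-.914,.405]);o=np.array([.6262,.0598])
p=snap('wrist','w4.png')
for q in 'collar_band red_pointer lid_edge lid_hinge'.split():
    a=lm(q,p);print(q,a)
    if a: v=np.array(a[0][0][:2])-o;print(1e3*v@hx,1e3*v@hy)
i=cv2.imread('pics/w4.png');print(proj(p,[.609,.02,.073]))
u,v=proj(p,[.609,.02,.06]).astype(int)
cv2.imwrite('pics/c4.png',cv2.resize(i[max(0,v-70):v+80,u-100:u+100],None,fx=4,fy=4,interpolation=cv2.INTER_CUBIC))
s=arm.read_state();print(s['clock'],s['ee_pos'],s['force'],s['grasp_force'],s['opening'])
```

```text
collar_band [([0.6114, 0.0202, 0.0438], 0.61), ([0.5184, 0.1098, 0.2542], 0.47)]
-2.510800000000069 42.188399999999966
red_pointer [([0.6556, -0.003, 0.0052], 0.85), ([0.7812, 0.0948, -0.0007], 0.41)]
-52.305599999999984 45.49220000000001
lid_edge [([0.5224, 0.1089, 0.2566], 0.67), ([0.7798, 0.0942, -0.0014], 0.3)]
114.7587 -2.838399999999993
lid_hinge [([0.5529, 0.0931, 0.0817], 0.57)]
80.48270000000004 -0.7496999999999936
[323.53006214 203.88779217]
7.5 [0.61403724 0.0179974  0.46864321] [0.32422123 0.31023367 0.24997019] 0.0 1.0026049108236372
```

View pics/c4.png

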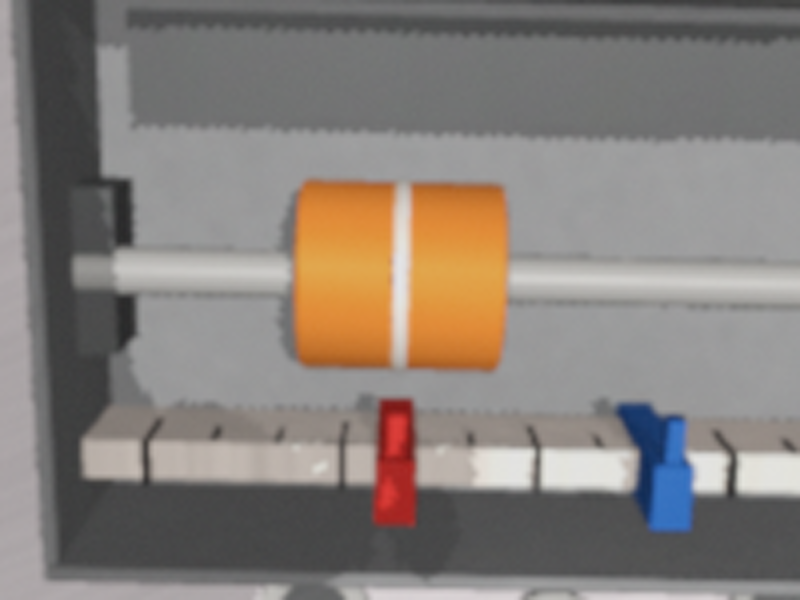

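In the crop the band line (403,185)–(399,365) extends to about 396 at the nib. The nib itself is at 396, so the collar is set and released. Next: fingers shut, over the lid, and down behind its outer face.

>>> arm_command([
  [0.05,0.015,-0.02,0,0,0,-1],
  [0.1,0.025,0,0,0,0,-1],
  [0.12,0.03,0,0,0,0,-1],
  [0.12,0.03,0,0,0,0,-1],
  [0.12,0.03,0,0,0,0,-1],
  [0.06,0.015,0,0,0,0,-1],
  [0,0,0.08,0,0,0,-1],
  [0,0,0.1,0,0,0,-1],
  [0,0,0.06,0,0,0,-1],
  [0,0,0,0,0,0,-1],
])

```text
clock: 8.5
ee_pos: [0.4736, 0.1259, 0.401]
orientation: [-0.002, 0.203, 0.979, -0.001]
force: [-0.1, 0.9, -0.6]
opening: 0.002
grasp_force: 0.0
```

Run:
```python
from look import *
hy=np.array([-.405,-.914]);hx=np.array([-.914,.405]);o=np.array([.6262,.0598])
p=snap('scene','s5.png')
s=arm.read_state();e=s['ee_pos'];print(s['clock'],e,s['orientation'],s['force'],s['opening']);print((e[:2]-o)@hx,(e[:2]-o)@hy,'tip z',e[2]-.173)
```

```text
8.55 [0.47399275 0.1258772  0.4026864 ] [-1.20570257e-03  2.02673141e-01  9.79245614e-01 -4.15158352e-04] [ 0.23671337  0.46664479 -0.34704212] -0.0009879946017945335
0.16587869024320198 0.0012493784014833281 tip z 0.22968639993632745
```

View pics/s5.png

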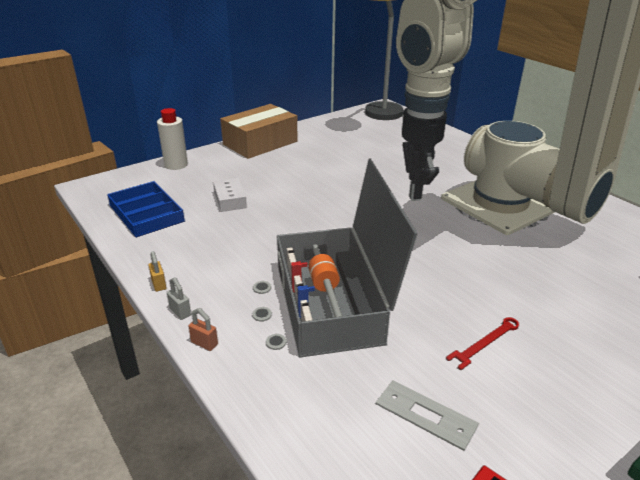

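The closed fingers, at (417,190), are behind the lid and clear of it. I'll start the push slowly.

>>> arm_command([
  [-0.037,0,0,0,0,0,-1],
  [-0.038,0,0,0,0,0,-1],
  [-0.037,0,0,0,0,0,-1],
  [-0.038,0,0,0,0,0,-1],
  [-0.037,0,-0.004,0,0,0,-1],
  [-0.038,0,-0.004,0,0,0,-1],
  [-0.037,0,-0.003,0,0,0,-1],
  [-0.038,0,0.002,0,0,0,-1],
  [-0.042,0,0.006,0,0,0,-1],
  [-0.042,0,0.011,0,0,0,-1],
  [-0.042,0,0.016,0,0,0,-1],
  [-0.042,0,0.02,0,0,0,-1],
])

```text
clock: 9.75
ee_pos: [0.6043, 0.0695, 0.3901]
orientation: [0.001, 0.203, 0.979, -0.0]
force: [-1.5, -0.8, 1.3]
opening: 0.0
grasp_force: 1.0
```

Run:
```python
from look import *
hy=np.array([-.405,-.914]);hx=np.array([-.914,.405]);o=np.array([.6262,.0598])
s=arm.read_state();e=s['ee_pos'];print(s['clock'],e,s['force']);print((e[:2]-o)@hx,(e[:2]-o)@hy,'tip z',e[2]-.173)
p=snap('scene');a=lm('lid_edge',p);print(a)
if a: q=np.array(a[0][0]);print((q[:2]-o)@hx,'ang',np.arctan2(q[2]-.087,.084-(q[:2]-o)@hx))
```

```text
9.75 [0.6043329  0.06951304 0.39011254] [-1.47723683 -0.75994869  1.31615726]
0.02392031459000329 -2.1543011269021042e-05 tip z 0.21711254223354676
[([0.6214, 0.0614, 0.2331], 0.95)]
0.005035200000000026 ang 1.075287946104055
```

>>> arm_command([
  [-0.043,0,0.025,0,0,0,-1],
  [-0.04,0,0.03,0,0,0,-1],
  [-0.037,0,0.033,0,0,0,-1],
  [-0.034,0,0.037,0,0,0,-1],
  [-0.03,0,0.04,0,0,0,-1],
  [-0.026,0,0.043,0,0,0,-1],
  [-0.021,0,0.045,0,0,0,-1],
  [-0.017,0,0.047,0,0,0,-1],
  [-0.012,0,0.047,0,0,0,-1],
  [-0.007,0,0.045,0,0,0,-1],
  [0,0,0.015,0,0,0,-1],
  [0,0,0,0,0,0,-1],
])

```text
clock: 11.05
ee_pos: [0.6765, 0.0384, 0.2672]
orientation: [-0.001, 0.203, 0.979, -0.0]
force: [0.3, -0.3, 0.8]
opening: -0.004
grasp_force: 0.0
```

>>> arm_command([
  [0,0,0.006,0,0,0,-1],
  [0,0,0.006,0,0,0,-1],
  [0,0,0,0,0,0,-1],
])

```text
clock: 11.35
ee_pos: [0.6767, 0.0384, 0.265]
orientation: [0.0, 0.203, 0.979, 0.0]
force: [-0.3, 0.6, -0.2]
opening: -0.001
grasp_force: 0.0
```

>>> arm_command([
  [0,0,0.008,0,0,0,-1],
  [0,0,0.008,0,0,0,-1],
  [0,0,0,0,0,0,-1],
])

```text
clock: 11.65
ee_pos: [0.6763, 0.0384, 0.2642]
orientation: [0.002, 0.203, 0.979, 0.0]
force: [-9.7, 0.5, 28.9]
opening: -0.004
grasp_force: 14.4
```

Run:
```python
from look import *
s=arm.read_state();print(s['clock'],s['ee_pos'],s['force'])
for c in('scene','top'):
    p=snap(c,c+'6.png');print(lm('lid_edge',p),lm('lid_hinge',p))
```

```text
11.65 [0.67625259 0.0384486  0.26422675] [-9.67672142  0.460904   28.86517616]
[([0.7017, 0.0237, 0.0886], 0.58)] [([0.5502, 0.0934, 0.0859], 0.61)]
[] []
```

View pics/scene6.png

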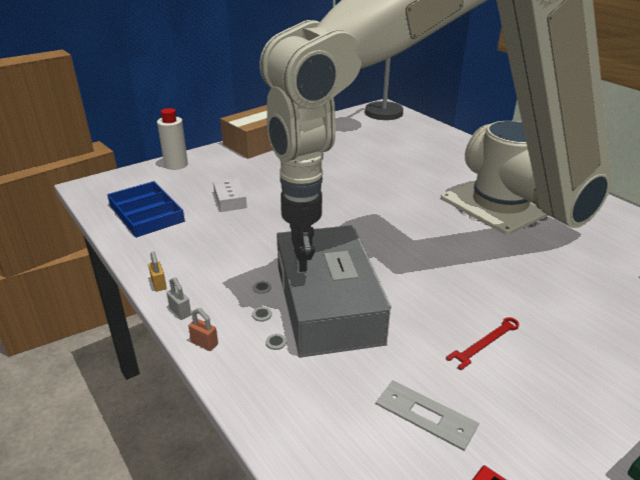

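The lid lies flat on the housing at (335,280), with a 29 N stop felt and the tokens undisturbed. I'll retreat straight up.

>>> arm_command([
  [0,0,-0.03,0,0,0,-1],
  [0,0,-0.07,0,0,0,-1],
  [0,0,-0.1,0,0,0,-1],
  [0,0,-0.1,0,0,0,-1],
  [0,0,-0.06,0,0,0,-1],
  [0,0,0,0,0,0,-1],
  [0,0,0,0,0,0,-1],
  [0,0,0,0,0,0,-1],
])

```text
clock: 12.75
ee_pos: [0.6766, 0.0383, 0.3664]
orientation: [-0.001, 0.203, 0.979, -0.0]
force: [-0.7, -0.9, -0.2]
opening: 0.001
grasp_force: 0.0
```

Run:
```python
from look import *
p=snap('scene');a=lm('lid_edge',p);print(a)
s=arm.read_state();print(s['clock'],s['ee_pos'],s['force'])
if a and a[0][0][2]<.1: print(ticket.sign_off())
```

```text
[([0.7021, 0.0202, 0.0859], 0.81)]
12.85 [0.67662722 0.0382362  0.36641774] [ 0.72756718 -0.83582265 -0.93748971]
the job is handed in; nothing more can be done
None
```

The collar's white band sits level with the red pointer (about 1 mm off in the last picture before the lid closed), the lid is shut, the arm is clear, and the job was handed in at about 13 s; no verdict came back.

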